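# Pin the card encoder and hold its feed clutch down with the splined service key

### The arm

A 6-joint arm with a two-finger parallel gripper is mounted at the origin on the work surface. World frame = base frame: x ahead of the robot, y to its left, z up, the work surface at z = 0. Lengths are in mm, angles in rad, forces in N, time in s.
With the tool pointing down it reaches from about 275 to 750 mm from the base axis. Payload 10.2 kg.
Tool frame: the origin (TCP) lies at the very end of the fingers, on their centre line; the grasp point (between the pads) lies 19 mm behind it; y points along the fingers, x is the direction in which the jaws open and shut, and the axes are right-handed (so a half turn about y gives the same grasp; the last joint's range is limited). The gripper opens to 85 mm and grips with 20 to 120 N. Pads are 22 mm wide; open, the fingers measure 114 mm over their backs; the gripper's body (76 mm by 85 mm) begins 54 mm behind the grasp point. The pads swing forward as they close: fully open they stand 13 mm farther back than shut.
Start: joints at [0.988, 0.313, 1.498, -0, 1.331, -0.223], TCP at [184.859, 491.384, 231.294] pointing down, gripper open.
Joint ranges: [-2.94, 2.94], [-0.97, 2.17], [0.19, 2.56], [-1.23, 4.37], [0.02, 3.11], [-2.88, 2.88]. Speed limits (rad/s): [2.39, 2.39, 3.01, 3.14, 3.14, 3.14].

### API

Orientations are given as a unit quaternion [w, x, y, z].
In Python, from rig import telemetry, imaging, ctrl gives the robot as it stands.
- The arm moves only by the shell command python3 -m handwheel 'ROWS' [FORCE]. ROWS is JSON, a list of rows, each an object with "delta_pos": the shift along the tool's x, y, z in cm, a list of three; "twist": the turn, a rotation vector about the tool's x, y, z in rad, a list of three; "jaw": the opening, from 0 (shut) to 1 (fully open). A call has exactly 10 rows; each row is the pose to reach, as a shift and turn from the pose commanded when the call began, along the tool's axes at that moment; what a row does not reach only later rows make up. A row lasts 1/12 s, in which the tool goes at most 41.7 mm and 7.16 degrees, less where a joint would pass 70% of its speed; a pose out of reach is approached as far as the arm can. A call with a gripper value outside its range is refused whole. The fingers move at their own pace and stop on an object; FORCE is the grip in N (left out, the last holds). Time passes only in rows, so rows that repeat a pose let the fingers close, or fill a call up. It gives the time, the measured TCP pose, the force and the opening at its end, in the units of the state.
- telemetry.sense(): the state, without advancing time (a new reading comes with each control period).
- imaging.capture(name): name is "side" or "top"; returns a dict with "frame" (480x640x3 uint8, red, green, blue), "z_map" (480x640 float32, mm along the optical axis (not along the pixel's ray), 0 where there is no reading), "fx", "fy", "cx", "cy" (pixels), "D" ([k1, k2, p1, p2, k3] as OpenCV has them; the pictures are not rectified), "rvec" (rotation vector, rad) and "tvec" (3), from world to camera coordinates, as OpenCV has them. Camera axes: x right, y down, z forward; pixel columns grow to the right and rows downward; lengths in mm; the calibration is good to about 2 mm. A picture is of the moment at which its call begins.
- ctrl.finish_job(): hands the job in, once; it reports no verdict.
The state is a dict: "time_s": time; "joints": joint angles; "dq": joint speeds; "tau": joint torques, N m; "eef_pos": TCP position; "ee_rot": TCP orientation; "force": force on the tool from outside, world axes, zero at the start; "wrist_torque": the same for the moment, N m; "grip_width": opening from 0.0 (shut) to 1.0 (fully open).
Only numpy, scipy, OpenCV 4.12 (cv2) and the standard library are available. Lean on these libraries where they do the work, as an engineer would, in place of code of your own. Each camera call takes 0.05 s, during which the arm holds its last target.

### The job

A card is stuck in the white card encoder. First lock its swivel by dropping the yellow-headed pin all the way down through the encoder's lug and the base's lug and let go of it; then take the orange service key, turn it until its splines match the notches of the steel socket on top of the encoder, slide it fully home and finish still gripping the key and pressing it down, so that the red spring plunger inside stays pressed. Leave the bell, the stapler and the glass bowl where they are.

Things in the scene. Friction and masses are not known exactly. Their poses are not given: they have to be found in the camera images.
- swivel_base: dark steel base fixed to the counter: disc 116 mm across, 20 mm high, with a lug towards its -x side that carries the lower pin hole. Origin: centre of the disc's underside on the counter, on the swivel axis; z up. The encoder, white, 150 x 120 mm (x, y) and 60 mm high, sits on it from 22 to 82 mm above the counter
- encoder (a joint): swivel angle of the encoder on its base about the vertical (rad, counter-clockwise from above, 0 = pin holes in line; within 0.008 at the start); friction 0.2 N m, so it can be pushed round until it is pinned
- lug_hole (a point): centre of the mouth of the upper pin hole, on the top face of the encoder's grey lug, 32 mm above the counter, 107 mm from the swivel axis and 32 mm in front of the encoder's -x wall. Hole 13 mm across, through the 10 mm thick lug (46 x 40 mm); axes follow the encoder, z up
- base_hole (a point): centre of the mouth of the lower pin hole, 13 mm across, on the top face of the base's lug (10 mm thick) 18 mm above the counter, 4 mm under the encoder's lug; below the lug is 8 mm of free space
- pin: loose lock pin, 50 g: steel shank 10 mm across, 30 mm long, tip tapered; on it a yellow flange 22 mm across, 4 mm thick, and above that a yellow cylindrical grip 18 mm across, 30 mm tall. Origin: centre of the flange's underside; z up along the axis. Starts upright in the small hole of the rest. Home when the flange lies on the encoder's lug
- pin_tip (a point): lower end of the pin's shank, 30 mm below the pin's origin
- rest: fixed grey tool rest, 60 x 150 x 36 mm (x, y, z), with a 33 mm hole at its y = +38 mm for the key and a 14 mm hole at y = -38 mm for the pin. Origin: centre of its underside
- key: loose service key, 90 g: orange grip bar 36 mm (its x) by 16 mm (its y), 38 mm tall, on a black collar 40 mm across, 5 mm thick; a splined steel stem below (see key_tip). Origin: centre of the collar's underside, z up along the axis; the bar runs from 5 to 43 mm above it. Starts upright in the big hole of the rest, collar on the rest
- key_tip (a point): lower end of the key's nose, 26 mm below the key's origin. Stem: four splines along the key's +x, -x, +y, -y, 5 mm wide, out to 14 mm radius, from the collar to 18 mm below it (last 3 mm only 3 mm wide, as lead-in), on a round core 15 mm across with a tapered nose. Any of the four quarter turns fits the socket
- socket (a point): centre of the top face of the round steel drum (56 mm across), 86 mm above the counter, on the swivel axis; z up. Bore 18 mm across with notches along this frame's +x, -x, +y, -y, 7.5 mm wide, out to 16 mm radius, 40 mm deep. The key's nose enters 8 mm before its splines meet the notches (they pass within about 0.1 rad). Home when collar lies on drum: key's origin at this point
- drum (a joint): angle of the drum in the encoder about the vertical (rad, counter-clockwise from above, 0 = notches along the encoder's axes), anywhere within 0.6 at the start; stiff, 0.35 N m of friction. The socket's axes turn with it
- clutch (a joint): travel of the red spring plunger in the socket's bore (m, grows downward, 0 = up, at rest 20 mm below the drum's top). The key's nose presses it: 4 N at the start of its travel, 10 N at 0.006 with the key fully home; it springs back when the key is let go
- bell: chrome tap bell, 84 mm across, 53 mm high, a bystander; origin: centre of its underside
- stapler: black stapler, 140 x 36 x 58 mm, a bystander; origin: centre of its underside
- bowl: glass bowl, 120 mm across, 50 mm high, with a river stone in it, a bystander; origin: centre of its underside
Things that resemble listed ones, but are neither listed nor needed, are in the scene too. What is shaped like the key but green is not meant.

How it is judged:
By the outcome, as a careful person would: the job done as asked, in the order asked, and still so for the second after the job is handed in, while the arm keeps its last pose, push and grip.
It also fails if it takes over 64 s, if anything falls off the work surface, if the arm or the gripper's body presses on something with over 40 N, if the wrist force passes 120 N, or if a joint passes its speed limit or range.

## Working session

There is one attempt and no reset: what is moved stays moved. The work goes in short steps, Python scripts to look and compute and a shell command to move; the robot and the scene stay as the last step left them, time stands still between calls to the robot, and variables do not carry over. Pictures are saved under pics/ and viewed, and the job is handed in when it is done.

```bash
ls; mkdir -p pics
python3 - <<'E'
from rig import telemetry, imaging, ctrl
import cv2,numpy as np
s=telemetry.sense(); print(s)
for n in("side","top"):
    c=imaging.capture(n); cv2.imwrite(f"pics/{n}0.png",c["frame"][:,:,::-1]); np.savez(f"pics/{n}0.npz",**c)
    print(n,[ (k,c[k]) for k in("fx","fy","cx","cy","D","rvec","tvec")])
E
```

```text
pics
{'time_s': 0.0, 'joints': array([ 9.87575198e-01,  3.13442079e-01,  1.49849244e+00,  1.53396428e-05,
        1.33098438e+00, -2.23415459e-01]), 'dq': array([ 0.00061051, -0.0001282 , -0.00026494, -0.00120638, -0.00037279,
       -0.00091601]), 'tau': array([ 5.60006411e-04, -4.12268007e+01, -2.59747392e+01, -1.40326169e-04,
        4.10636640e-03, -1.26224134e-05]), 'eef_pos': array([184.70940323, 491.14195772, 230.71829011]), 'ee_rot': array([-0.5812282 ,  0.58156808,  0.40202535, -0.40289945]), 'force': array([ 0.86394011, -1.01862467, -0.20610077]), 'wrist_torque': array([-0.09386781,  0.00183164,  0.0566701 ]), 'grip_width': 0.9969219886637711}
side [('fx', 498.02694682030955), ('fy', 498.02694682030955), ('cx', 321.05508630909804), ('cy', 238.73596789011305), ('D', array([0.01668918, 0.        , 0.        , 0.        , 0.        ])), ('rvec', array([ 2.11358325, -0.75725087,  0.36329355])), ('tvec', array([-463.83105502,  311.86918877,  520.75128806]))]
top [('fx', 458.7794180420398), ('fy', 458.7794180420398), ('cx', 325.19602561350155), ('cy', 241.39836400184902), ('D', array([0.02380463, 0.        , 0.        , 0.        , 0.        ])), ('rvec', array([ 2.17481158, -2.20941899,  0.05267037])), ('tvec', array([ 12.07520704, 604.01919805, 797.12595325]))]
```

View pics/side0.png

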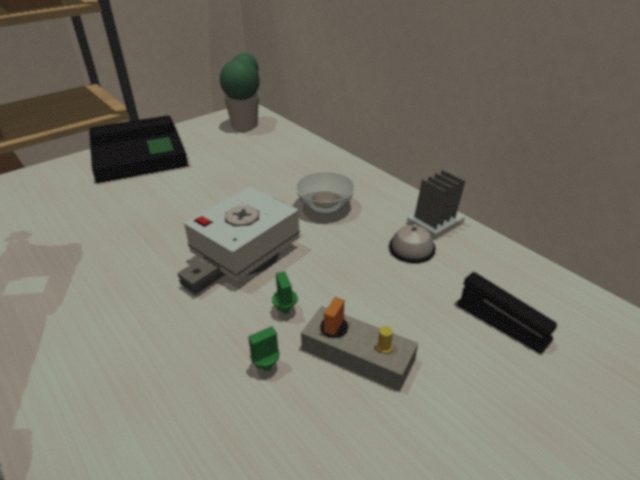

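View pics/top0.png

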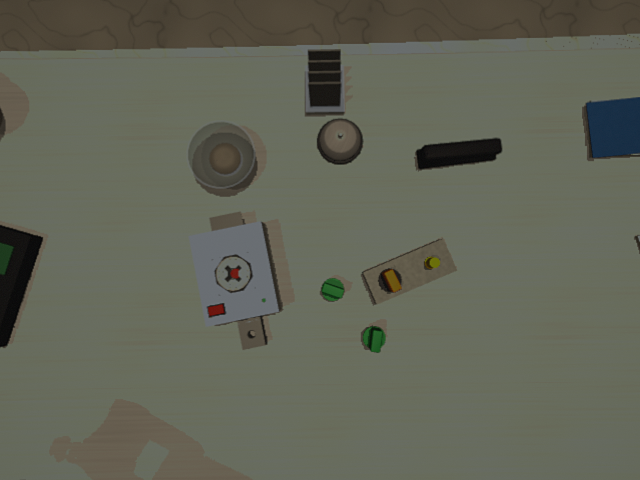

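The orange key is at top (390,281) and the pin at (434,263). The green look-alikes at (333,290) and (374,339) are not meant. I'll check enlarged crops and measure.

```bash
cat > h.py <<'E'
import numpy as np,cv2
def load(n): return dict(np.load(f"pics/{n}.npz"))
def KD(c): return np.array([[c["fx"],0,c["cx"]],[0,c["fy"],c["cy"]],[0,0,1.]]),np.array(c["D"])
def ray(c,uv):
    K,D=KD(c); p=cv2.undistortPoints(np.float64(uv).reshape(-1,1,2),K,D).reshape(-1,2)
    return np.c_[p,np.ones(len(p))]
def Rt(c): return cv2.Rodrigues(np.float64(c["rvec"]))[0],np.float64(c["tvec"])
def at_z(c,uv,z):
    R,t=Rt(c); d=ray(c,uv)@R; o=-R.T@t
    return o+d*((z-o[2])/d[:,2])[:,None]
def cloud(c):
    v,u=np.mgrid[0:480,0:640]; r=ray(c,np.c_[u.ravel(),v.ravel()]); R,t=Rt(c)
    P=(r*c["z_map"].reshape(-1,1)-t)@R
    P[c["z_map"].ravel()==0]=np.nan
    return P.reshape(480,640,3)
def proj(c,P):
    K,D=KD(c); return cv2.projectPoints(np.float64(P).reshape(-1,1,3),np.float64(c["rvec"]),np.float64(c["tvec"]),K,D)[0].reshape(-1,2)
def snap(n,tag):
    from rig import imaging
    c=imaging.capture(n); np.savez(f"pics/{tag}.npz",**c); cv2.imwrite(f"pics/{tag}.png",c["frame"][:,:,::-1]); return c
def crop(c,x0,y0,x1,y1,s,name):
    cv2.imwrite(f"pics/{name}.png",cv2.resize(c["frame"][y0:y1,x0:x1,::-1],None,fx=s,fy=s,interpolation=cv2.INTER_CUBIC))
E
python3 - <<'E'
from h import *
t=load("top0");s=load("side0")
crop(t,180,205,300,355,4,"tc_enc"); crop(t,320,230,470,350,5,"tc_rest")
crop(s,170,180,310,300,5,"sc_enc"); crop(s,230,260,430,390,4,"sc_rest")
P=cloud(t)
for n,uv in dict(key=(390,281),pin=(434,263),g1=(333,290),g2=(374,339),lug=(245,342),lughole=(252,334),sock=(234,273),enc=(250,240),otherlug=(227,220),table=(450,400),bell=(340,137),stap=(460,150),bowl=(225,157)).items(): print(n,P[uv[1],uv[0]].round(1))
P=cloud(s)
for n,uv in dict(key=(334,316),pin=(385,333),lug=(197,272),enc=(270,215)).items(): print('s',n,P[uv[1],uv[0]].round(1))
E
```

```text
key [ 534.7 -101.9   80.1]
pin [ 562.8 -176.5   69. ]
g1 [521.   -9.3  69.3]
g2 [440.1 -75.1  68. ]
lug [432.9 142.5  33.5]
lughole [441.7 135.6   2.1]
sock [551.4 154.7  63.9]
enc [604.8 124.5  83.3]
otherlug [640.5 166.9  59.4]
table [ 322.2 -212.3    3.3]
bell [783.1 -26.   43.7]
stap [ 754.2 -229.4   53.1]
bowl [754.4 175.9  31.6]
s key [ 523.6 -119.9   78.1]
s pin [ 558.8 -180.3   71.7]
s lug [449.4 138.9  23.4]
s enc [589.5 124.9  82.2]
```

View pics/tc_enc.png

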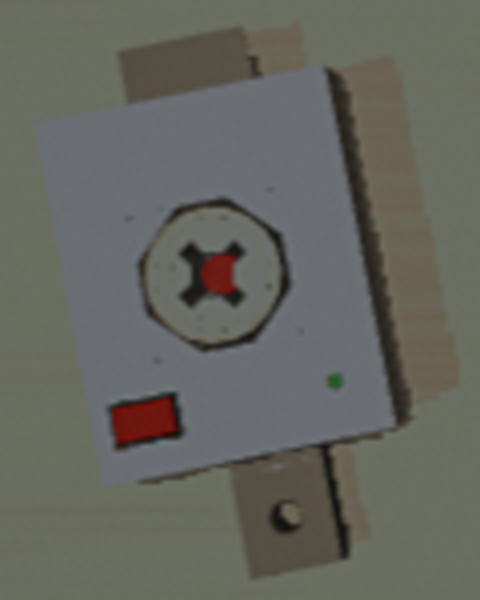

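View pics/tc_rest.png

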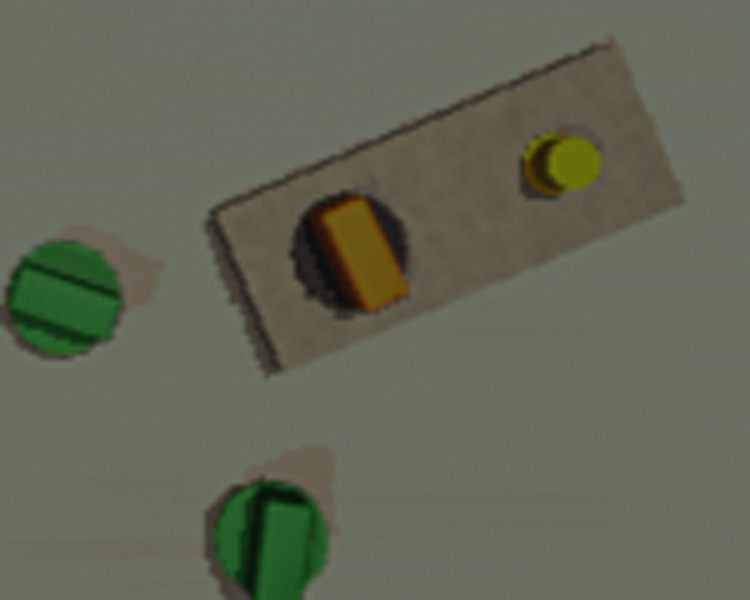

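View pics/sc_rest.png

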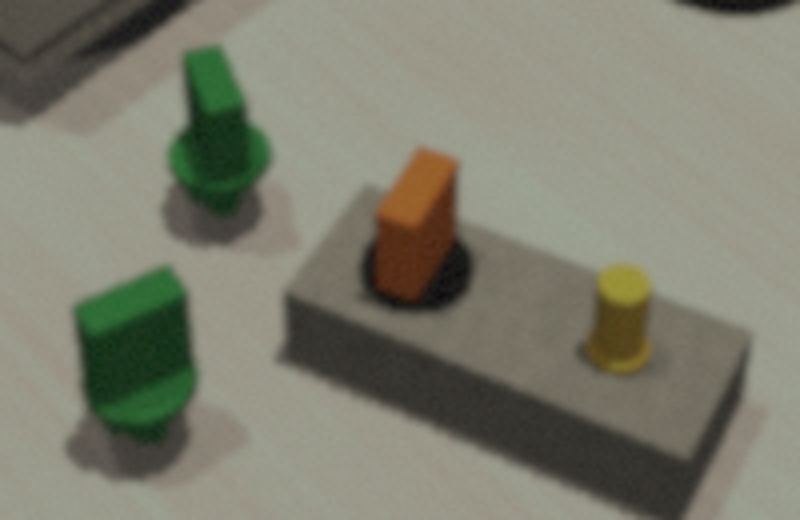

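View pics/sc_enc.png

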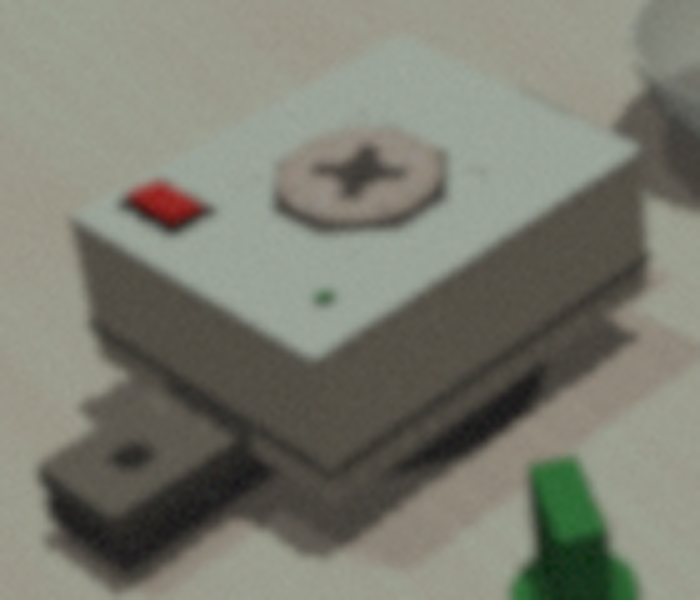

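Run:
```python
from h import *
t=load("top0");s=load("side0")
for c in(t,s):
    R,tt=Rt(c); print("cam",(-R.T@tt).round(1))
u=lambda p,k,o:(np.array(p)+.5)/k-.5+np.array(o)
E=lambda p:u(p,4,(180,205)); T=lambda p:u(p,5,(320,230)); SR=lambda p:u(p,4,(230,260)); SE=lambda p:u(p,5,(170,180))
def show(n,c,pts,z): 
    w=at_z(c,pts,z); print(n,w[:,:2].round(1).tolist(),"mean",w.mean(0)[:2].round(1)); return w
w=show("pin top",t,T([(574,164)]),70);show("pin side",s,SR([(623,285)]),70)
w=show("key top",t,T([(323,210),(361,197),(408,292),(370,312)]),79)
w=show("key side",s,SR([(378,214),(415,227),(458,160),(422,149)]),79)
w=show("enc corners top",t,E([(37,125),(326,67),(397,428),(105,486)]),82)
w=show("enc corners side",s,SE([(75,222),(315,360),(636,150),(405,38)]),82)
w=show("hole top",t,E([(287,516)]),32); show("hole side",s,SE([(131,456)]),32)
w=show("cross top",t,E([(190,255),(235,250),(235,296),(190,298)]),86)
w=show("cross side",s,SE([(325,178),(390,150),(392,190),(330,155)]),86)
w=show("rest top",t,T([(211,212),(612,38),(684,202),(274,374)]),36)
w=show("rest side",s,SR([(370,188),(748,335),(690,458),(288,292)]),36)
```

```text
cam [561.1  -1.1 828. ]
cam [ 221.1 -471.5  559. ]
pin top [[563.8, -176.9]] mean [ 563.8 -176.9]
pin side [[563.0, -176.9]] mean [ 563.  -176.9]
key top [[550.1, -93.0], [554.1, -105.4], [523.1, -119.9], [516.8, -107.5]] mean [ 536.  -106.4]
key side [[516.3, -108.2], [521.9, -120.6], [553.6, -106.0], [547.6, -94.0]] mean [ 534.9 -107.2]
enc corners top [[613.2, 224.1], [635.0, 106.3], [488.3, 78.8], [467.0, 196.6]] mean [550.9 151.4]
enc corners side [[466.3, 194.0], [489.2, 79.9], [634.3, 109.0], [613.5, 222.5]] mean [550.8 151.4]
hole top [[446.7, 131.8]] mean [446.7 131.8]
hole side [[445.7, 132.9]] mean [445.7 132.9]
cross top [[559.3, 161.2], [561.1, 143.1], [542.5, 143.2], [542.0, 161.3]] mean [551.2 152.2]
cross side [[540.6, 157.8], [566.5, 158.0], [554.0, 137.3], [549.1, 168.6]] mean [552.6 155.4]
rest top [[549.3, -59.7], [607.1, -199.1], [550.3, -222.0], [493.6, -80.2]] mean [ 550.1 -140.3]
rest side [[548.9, -63.6], [603.3, -199.3], [551.1, -222.0], [494.9, -84.6]] mean [ 549.6 -142.4]
```

Run:
```python
from h import *
t=load("top0");s=load("side0")
def c2(c,x0,y0,x1,y1,k,name):
    im=cv2.resize(c["frame"][y0:y1,x0:x1,::-1],None,fx=k,fy=k,interpolation=cv2.INTER_CUBIC).astype(float)
    im=np.clip((im-20)*1.8,0,255).astype(np.uint8); return im
a=c2(t,210,250,260,300,8,0);b=c2(s,220,200,270,235,8,0);d=c2(t,235,315,275,355,8,0);e=c2(s,175,258,225,293,8,0)
W=np.zeros((600,800,3),np.uint8)
W[:400,:400]=a;W[:280,400:]=b;W[280:600,400:720]=d
cv2.imwrite("pics/z1.png",W);cv2.imwrite("pics/z2.png",e)
```

```text
(no output)
```

View pics/z1.png

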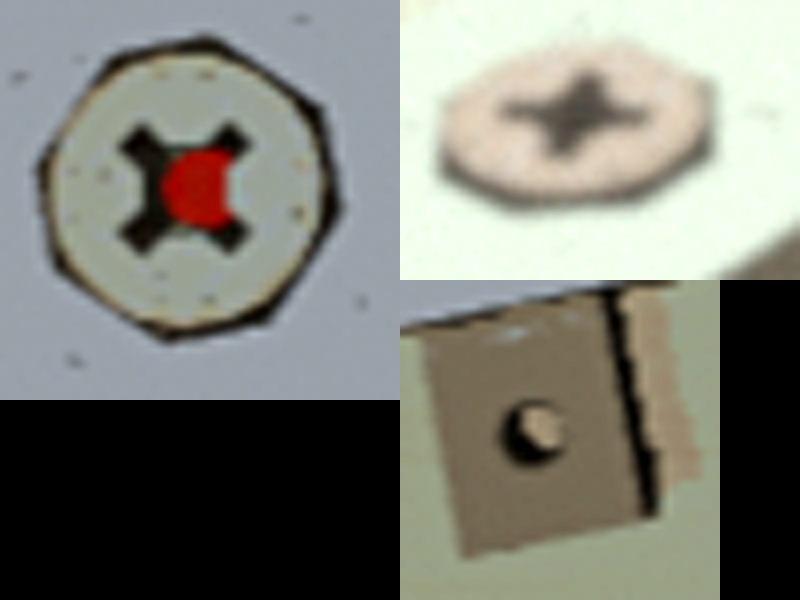

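```bash
cat >> h.py <<'E'
from scipy.spatial.transform import Rotation as Ro
def tool(s):
    q=s["ee_rot"]; return Ro.from_quat([q[1],q[2],q[3],q[0]]).as_matrix()
def plan(s,target,jaw_ang):
    """tool-frame shift (cm) and twist (rad) to TCP target with tool down, jaw axis at jaw_ang mod pi"""
    M=tool(s); d=M.T@(np.array(target)-s["eef_pos"])/10
    out=[]
    for k in(0,np.pi):
        a=jaw_ang+k; x=np.array([np.cos(a),np.sin(a),0]); y=np.array([0,0,-1.]); T=np.c_[x,y,np.cross(x,y)]
        out.append(Ro.from_matrix(M.T@T).as_rotvec())
    tw=min(out,key=np.linalg.norm)
    print("delta cm",d.round(3),"twist",tw.round(3),"alt",max(out,key=np.linalg.norm).round(2))
E
python3 - <<'E'
from h import *
from rig import telemetry
t=load("top0");sd=load("side0")
s=telemetry.sense(); M=tool(s); print(M.round(3)); print("jaw ang",np.arctan2(M[1,0],M[0,0]),s["joints"])
u=lambda p,k,o:(np.array(p)+.5)/k-.5+np.array(o)
p=at_z(t,u([(132,134),(241,135),(236,246),(131,245)],8,(210,250)),86)[:,:2]
q=at_z(sd,u([(508-400,108),(590-400,72),(640-400,113),(565-400,158)],8,(220,200)),86)[:,:2]
for w in(p,q):
    print(w.round(1).tolist(),w.mean(0)); d=w-w.mean(0); a=np.arctan2(d[:,1],d[:,0]); print(np.angle(np.exp(4j*a).mean())/4, (a%(np.pi/2)).round(3),np.hypot(*d.T).round(1))
# depth-based encoder checks
print("hole",at_z(t,u([(533-400,433-280)],8,(235,315)),32))
plan(s,(563.6,-176.8,130),.188+np.pi/2)
plan(s,(536,-106.7,130),.427+np.pi/2)
E
```

```text
[[ 0.352 -0.001 -0.936]
 [ 0.936 -0.001  0.352]
 [-0.001 -1.     0.   ]]
jaw ang 1.2109935104834884 [ 9.87586195e-01  3.13430920e-01  1.49836568e+00  8.65951736e-06
  1.33096490e+00 -2.23409225e-01]
[[562.7, 162.9], [562.1, 141.0], [539.8, 142.1], [540.4, 163.2]] [551.24379636 152.29222064]
0.7568277792018856 [0.749 0.765 0.729 0.784] [15.6 15.7 15.3 15.4]
[[541.9, 164.9], [562.5, 165.5], [562.3, 145.4], [541.4, 141.4]] [552.05160548 154.30149957]
-0.7417017506928153 [0.761 0.816 0.858 0.88 ] [14.7 15.3 13.6 16.7]
hole [[446.55713202 132.0821758   32.        ]]
delta cm [-49.17   10.117 -58.982] twist [-0.001 -0.548 -0.001] alt [ 0.    2.59 -0.  ]
delta cm [-43.581  10.112 -53.931] twist [-0.001 -0.787 -0.001] alt [ 0.    2.35 -0.  ]
```

```bash
python3 -m handwheel '[{"delta_pos":[-1,0.1,-1.2],"twist":[0,-0.03,0],"jaw":0.6},{"delta_pos":[-3.5,0.3,-4.2],"twist":[0,-0.08,0],"jaw":0.5},{"delta_pos":[-6,0.6,-7.2],"twist":[0,-0.14,0],"jaw":0.5},{"delta_pos":[-8.5,0.9,-10.2],"twist":[0,-0.2,0],"jaw":0.5},{"delta_pos":[-11,1.2,-13.2],"twist":[0,-0.26,0],"jaw":0.5},{"delta_pos":[-13.5,1.5,-16.2],"twist":[0,-0.33,0],"jaw":0.5},{"delta_pos":[-16,1.8,-19.2],"twist":[0,-0.4,0],"jaw":0.5},{"delta_pos":[-18.5,2.1,-22.2],"twist":[0,-0.46,0],"jaw":0.5},{"delta_pos":[-21,2.4,-25.2],"twist":[0,-0.52,0],"jaw":0.5},{"delta_pos":[-23.5,2.7,-28.2],"twist":[0,-0.548,0],"jaw":0.5}]' 30
python3 - <<'E'
from h import *
from rig import telemetry
s=telemetry.sense(); M=tool(s); print(s["eef_pos"],np.arctan2(M[1,0],M[0,0]),M[:,1],s["force"],s["grip_width"])
plan(s,(563.6,-176.8,120),.188+np.pi/2)
E
```

```text
time_s: 0.93
eef_pos: [366.4, 170.3, 204.2]
ee_rot: [-0.45, 0.45, 0.545, -0.545]
force: [0.8, 0.8, 0.1]
grip_width: 0.499
[366.42644296 170.32009156 204.15192041] 1.7621454344966812 [ 2.03025098e-05  2.95588722e-05 -9.99999999e-01] [0.75282443 0.77625768 0.12522032] 0.49948444674118625
delta cm [-37.829   8.415 -12.756] twist [0.    0.003 0.   ] alt [ 0.   -3.14 -0.  ]
```

```bash
python3 -m handwheel '[{"delta_pos":[-3.8,0.7,-1.3],"twist":[0,0,0],"jaw":0.5},{"delta_pos":[-7.8,1.4,-2.6],"twist":[0,0,0],"jaw":0.5},{"delta_pos":[-11.7,2.2,-3.9],"twist":[0,0,0],"jaw":0.5},{"delta_pos":[-15.6,3,-5.2],"twist":[0,0,0],"jaw":0.5},{"delta_pos":[-19.5,3.8,-6.5],"twist":[0,0,0],"jaw":0.5},{"delta_pos":[-23.4,4.6,-7.8],"twist":[0,0,0],"jaw":0.5},{"delta_pos":[-27.3,5.4,-9.1],"twist":[0,0,0],"jaw":0.5},{"delta_pos":[-31.2,6.2,-10.4],"twist":[0,0,0],"jaw":0.5},{"delta_pos":[-35,6.8,-11.7],"twist":[0,0,0],"jaw":0.5},{"delta_pos":[-37.8,7.4,-12.8],"twist":[0,0,0],"jaw":0.5}]' 30
python3 - <<'E'
from h import *
from rig import telemetry
s=telemetry.sense(); M=tool(s); print(s["eef_pos"],np.arctan2(M[1,0],M[0,0]))
plan(s,(563.6,-176.8,45),.188+np.pi/2)
c=snap("top","top1"); crop(c,340,200,500,320,5,"t1"); c=snap("side","side1"); crop(c,300,220,460,380,4,"s1")
E
```

```text
time_s: 1.77
eef_pos: [563.1, -178.2, 129.3]
ee_rot: [0.451, -0.451, -0.544, 0.545]
force: [0.3, -0.7, -0.4]
grip_width: 0.5
[ 563.11145947 -178.17722143  129.31280869] 1.7574721145558783
delta cm [ 0.125  8.431 -0.078] twist [-0.001 -0.001  0.   ] alt [-0.    3.14 -0.  ]
```

View pics/s1.png

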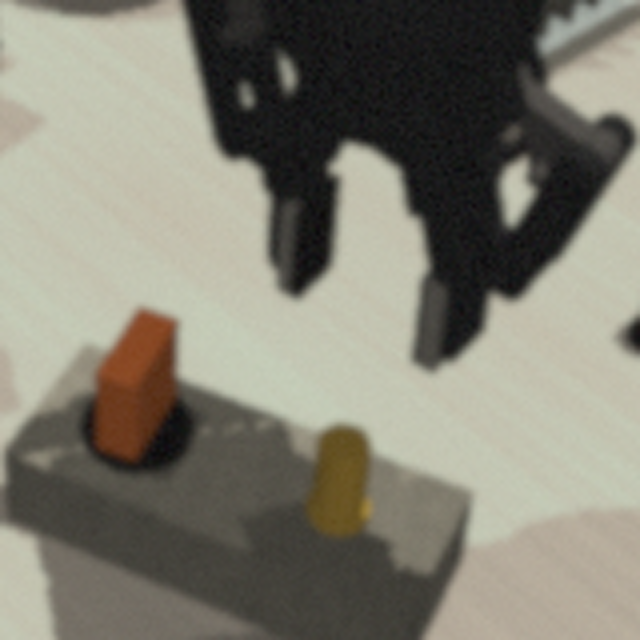

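View pics/t1.png

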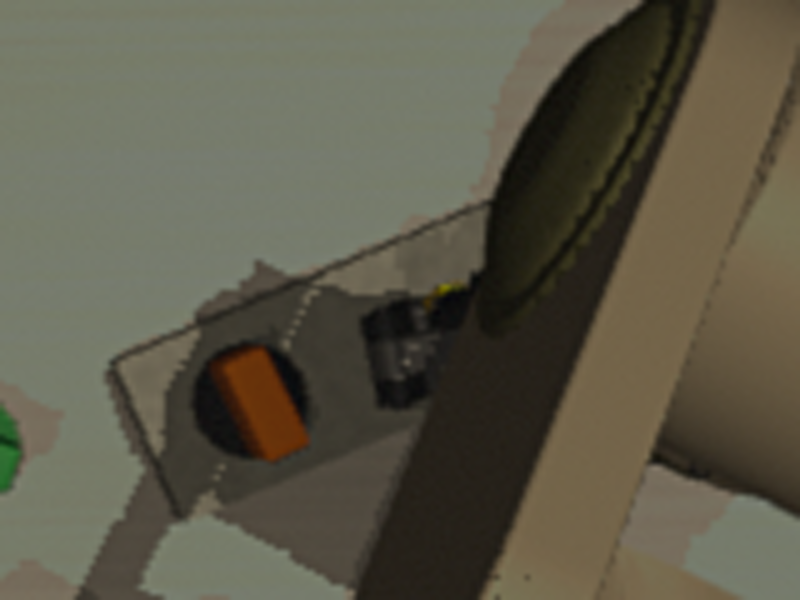

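The gripper straddles the pin: in s1 the fingers are at (295,290) and (430,360), with the pin at (340,480) below. Next I descend and grip.

```bash
python3 -m handwheel '[{"delta_pos":[0.13,1.5,-0.08],"twist":[0,0,0],"jaw":0.5},{"delta_pos":[0.13,3,-0.08],"twist":[0,0,0],"jaw":0.5},{"delta_pos":[0.13,4.5,-0.08],"twist":[0,0,0],"jaw":0.5},{"delta_pos":[0.13,6,-0.08],"twist":[0,0,0],"jaw":0.5},{"delta_pos":[0.13,7.2,-0.08],"twist":[0,0,0],"jaw":0.5},{"delta_pos":[0.13,8,-0.08],"twist":[0,0,0],"jaw":0.5},{"delta_pos":[0.13,8.4,-0.08],"twist":[0,0,0],"jaw":0.5},{"delta_pos":[0.13,8.4,-0.08],"twist":[0,0,0],"jaw":0.3},{"delta_pos":[0.13,8.4,-0.08],"twist":[0,0,0],"jaw":0},{"delta_pos":[0.13,8.4,-0.08],"twist":[0,0,0],"jaw":0}]' 30; python3 -m handwheel '[{"delta_pos":[0,0,0],"twist":[0,0,0],"jaw":0},{"delta_pos":[0,0,0],"twist":[0,0,0],"jaw":0},{"delta_pos":[0,0,0],"twist":[0,0,0],"jaw":0},{"delta_pos":[0,-0.4,0],"twist":[0,0,0],"jaw":0},{"delta_pos":[0,-1,0],"twist":[0,0,0],"jaw":0},{"delta_pos":[0,-2,0],"twist":[0,0,0],"jaw":0},{"delta_pos":[0,-3,0],"twist":[0,0,0],"jaw":0},{"delta_pos":[0,-4.2,0],"twist":[0,0,0],"jaw":0},{"delta_pos":[0,-5.4,0],"twist":[0,0,0],"jaw":0},{"delta_pos":[0,-6,0],"twist":[0,0,0],"jaw":0}]' 30
python3 - <<'E'
from h import *
from rig import telemetry
s=telemetry.sense(); M=tool(s); print(s["eef_pos"],np.arctan2(M[1,0],M[0,0]),s["force"],s["wrist_torque"],s["grip_width"])
plan(s,(446.2,132.2,120),.188+np.pi/2)
c=snap("side","side2"); crop(c,300,220,460,380,4,"s2")
E
```

```text
time_s: 2.7
eef_pos: [563.5, -174.2, 47.1]
ee_rot: [0.45, -0.451, -0.545, 0.545]
force: [0.2, -1.3, -0.6]
grip_width: 0.198
time_s: 3.53
eef_pos: [563.5, -173.6, 108.8]
ee_rot: [-0.45, 0.451, 0.545, -0.545]
force: [-0.1, 0.3, -1.2]
grip_width: 0.198
[ 563.5213921  -173.59774174  108.75532112] 1.7592512553686221 [-0.10976283  0.31107444 -1.17361277] [-0.05930179  0.02048263 -0.03542133] 0.1977095041865811
delta cm [32.235 -1.162  5.793] twist [ 0.002  0.    -0.001] alt [-0.   -3.14 -0.  ]
```

View pics/s2.png

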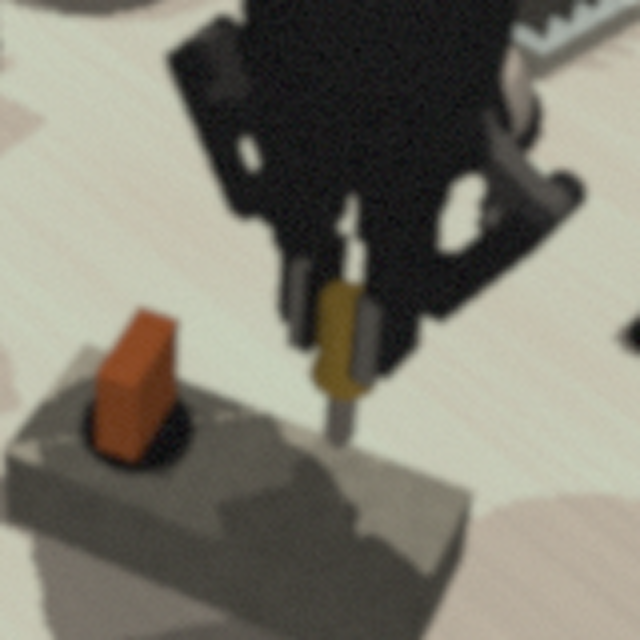

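```bash
python3 -m handwheel '[{"delta_pos":[0,0,0],"twist":[0,0,0],"jaw":0},{"delta_pos":[0,0,0],"twist":[0,0,0],"jaw":0},{"delta_pos":[0,0,0],"twist":[0,0,0],"jaw":0},{"delta_pos":[0,0,0],"twist":[0,0,0],"jaw":0},{"delta_pos":[0,-0.1,0],"twist":[0,0,0],"jaw":0},{"delta_pos":[0,-0.4,0],"twist":[0,0,0],"jaw":0},{"delta_pos":[0,-0.7,0],"twist":[0,0,0],"jaw":0},{"delta_pos":[0,-1,0],"twist":[0,0,0],"jaw":0},{"delta_pos":[0,-1,0],"twist":[0,0,0],"jaw":0},{"delta_pos":[0,-1,0],"twist":[0,0,0],"jaw":0}]' 40
python3 - <<'E'
from h import *
from rig import telemetry
s=telemetry.sense(); M=tool(s); print(s["eef_pos"],np.arctan2(M[1,0],M[0,0]),s["force"],s["wrist_torque"],s["grip_width"],s["dq"])
c=load("side2"); 
print(cloud(c)[220+340//1//4, 300+340//4])
# project expected pin tip & TCP
for z0 in (108.8,106.3):
  for y0 in (-173.6,-176.9):
    print(z0,y0,[((proj(c,[(563.5,y0,z0-10-30)])[0]-[300,220])*4).round(), ((proj(c,[(563.5,y0,z0+24)])[0]-[300,220])*4).round()])
E
```

```text
time_s: 4.42
eef_pos: [563.2, -173.9, 116.6]
ee_rot: [-0.451, 0.451, 0.545, -0.545]
force: [-0.3, -0.7, -0.9]
grip_width: 0.191
[ 563.16916491 -173.87617948  116.58632902] 1.758943624276013 [-0.27937661 -0.73323836 -0.87675169] [0.00292055 0.0432195  0.00405271] 0.19126493825942675 [ 0.00157317  0.00595499  0.00592279 -0.00057125 -0.00132616 -0.00099024]
[ 556.81438157 -177.51638267  121.38406704]
108.8 -173.6 [array([335., 439.]), array([349., 297.])]
108.8 -176.9 [array([342., 445.]), array([357., 302.])]
106.3 -173.6 [array([335., 445.]), array([348., 303.])]
106.3 -176.9 [array([342., 450.]), array([356., 308.])]
```

Run:
```python
from h import *
from rig import telemetry
s=telemetry.sense()
plan(s,(446.2,132.2,140),.188+np.pi/2)
```

```text
delta cm [32.254 -2.355  5.765] twist [ 0.  0. -0.] alt [-0.   -3.14 -0.  ]
```

```bash
python3 -m handwheel '[{"delta_pos":[1,-1,0],"twist":[0,0,0],"jaw":0},{"delta_pos":[4,-2.3,0.6],"twist":[0,0,0],"jaw":0},{"delta_pos":[8,-2.3,1.4],"twist":[0,0,0],"jaw":0},{"delta_pos":[12,-2.3,2.1],"twist":[0,0,0],"jaw":0},{"delta_pos":[16,-2.3,2.9],"twist":[0,0,0],"jaw":0},{"delta_pos":[20,-2.3,3.6],"twist":[0,0,0],"jaw":0},{"delta_pos":[24,-2.3,4.3],"twist":[0,0,0],"jaw":0},{"delta_pos":[27.5,-2.3,5],"twist":[0,0,0],"jaw":0},{"delta_pos":[30,-2.3,5.4],"twist":[0,0,0],"jaw":0},{"delta_pos":[31.5,-2.3,5.6],"twist":[0,0,0],"jaw":0}]' 40; python3 -m handwheel '[{"delta_pos":[0.5,0,0.1],"twist":[0,0,0],"jaw":0},{"delta_pos":[0.8,0.3,0.15],"twist":[0,0,0],"jaw":0},{"delta_pos":[0.8,1.3,0.15],"twist":[0,0,0],"jaw":0},{"delta_pos":[0.8,2.5,0.15],"twist":[0,0,0],"jaw":0},{"delta_pos":[0.8,3.7,0.15],"twist":[0,0,0],"jaw":0},{"delta_pos":[0.8,4.5,0.15],"twist":[0,0,0],"jaw":0},{"delta_pos":[0.8,4.8,0.15],"twist":[0,0,0],"jaw":0},{"delta_pos":[0.8,4.8,0.15],"twist":[0,0,0],"jaw":0},{"delta_pos":[0.8,4.8,0.15],"twist":[0,0,0],"jaw":0},{"delta_pos":[0.8,4.8,0.15],"twist":[0,0,0],"jaw":0}]' 40
python3 - <<'E'
from h import *
from rig import telemetry
s=telemetry.sense(); M=tool(s); print(s["eef_pos"],np.arctan2(M[1,0],M[0,0]),s["force"],s["wrist_torque"],s["grip_width"])
plan(s,(446.2,132.2,80),.188+np.pi/2)
c=snap("side","side3"); crop(c,160,200,260,300,6,"s3")
c=snap("top","top3"); crop(c,180,225,300,355,4,"t3")
E
```

```text
time_s: 5.25
eef_pos: [447.4, 128.0, 140.0]
ee_rot: [-0.45, 0.45, 0.546, -0.545]
force: [-0.5, 0.5, -0.4]
grip_width: 0.192
time_s: 6.08
eef_pos: [446.6, 132.6, 91.9]
ee_rot: [-0.451, 0.451, 0.545, -0.544]
force: [0.1, 0.3, 0.3]
grip_width: 0.194
[446.56860625 132.62293332  91.85215497] 1.7587371315882538 [0.11263871 0.31636794 0.27263488] [ 0.02386458  0.04946064 -0.04626386] 0.19443049884706787
delta cm [-0.034  1.185  0.045] twist [ 0.001 -0.    -0.   ] alt [0.   3.14 0.  ]
```

View pics/s3.png

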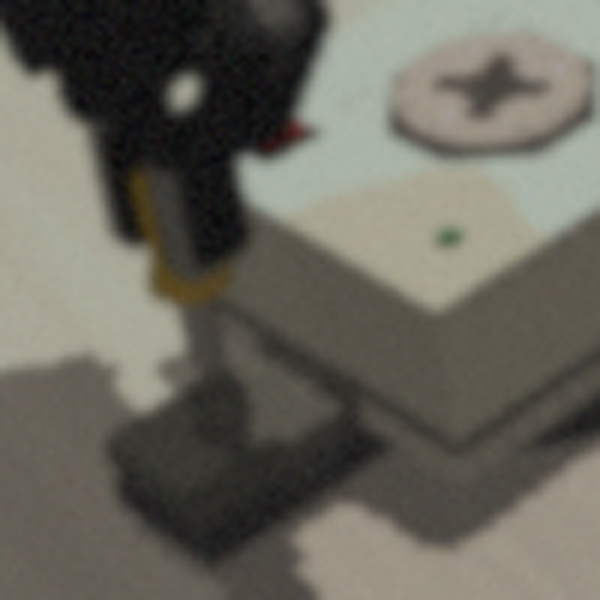

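View pics/t3.png

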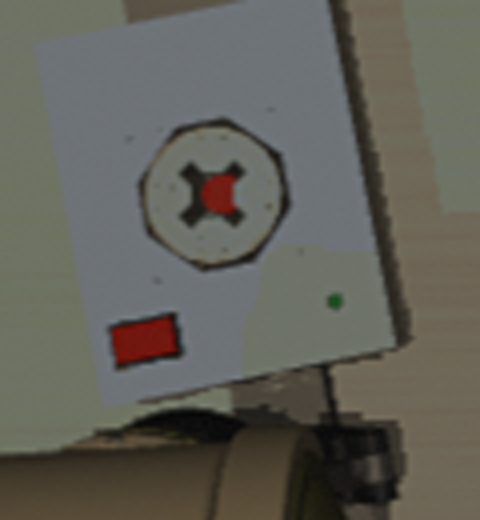

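```bash
cat >> h.py <<'E'
def ov(c,x0,y0,x1,y1,k,name,polys,gain=1.0,off=0,gamma=1):
    im=cv2.resize(c["frame"][y0:y1,x0:x1,::-1],None,fx=k,fy=k,interpolation=cv2.INTER_CUBIC).astype(float)
    im=np.clip(255*(np.clip((im-off)*gain,0,255)/255)**gamma,0,255).astype(np.uint8)
    for P,col in polys:
        q=(proj(c,P)-[x0,y0]+.5)*k-.5
        cv2.polylines(im,[np.int32(q*16).reshape(-1,1,2)],False,col,1,cv2.LINE_AA,4)
    cv2.imwrite(f"pics/{name}.png",im)
def circ(x,y,z,r): a=np.linspace(0,2*np.pi,41); return np.c_[x+r*np.cos(a),y+r*np.sin(a),np.full(41,z)]
E
python3 - <<'E'
from h import *
c=load("side3"); x,y=446.6,132.6; z=81.5
P=[(circ(x,y,z,11),(0,0,255)),(circ(x,y,z+4,11),(0,0,255)),(circ(x,y,z-30,3.5),(0,0,255)),(circ(x,y,z-24,5),(0,0,255)),(circ(446.2,132.2,32,6.5),(0,255,0)),([(x,y,z),(x,y,z-30)],(255,0,0))]
ov(c,165,225,235,295,8,"o3",P,1.5,10,.6)
E
```

```text
(no output)
```

View pics/o3.png

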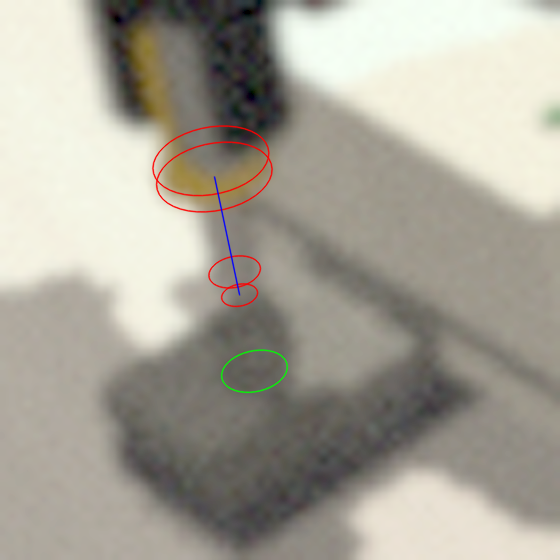

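```bash
python3 -m handwheel '[{"delta_pos":[-0.02,0.3,0.04],"twist":[0,0,0],"jaw":0},{"delta_pos":[-0.02,0.8,0.04],"twist":[0,0,0],"jaw":0},{"delta_pos":[-0.02,1.2,0.04],"twist":[0,0,0],"jaw":0},{"delta_pos":[-0.02,1.6,0.04],"twist":[0,0,0],"jaw":0},{"delta_pos":[-0.02,1.9,0.04],"twist":[0,0,0],"jaw":0},{"delta_pos":[-0.02,2.1,0.04],"twist":[0,0,0],"jaw":0},{"delta_pos":[-0.02,2.25,0.04],"twist":[0,0,0],"jaw":0},{"delta_pos":[-0.02,2.4,0.04],"twist":[0,0,0],"jaw":0},{"delta_pos":[-0.02,2.4,0.04],"twist":[0,0,0],"jaw":0},{"delta_pos":[-0.02,2.4,0.04],"twist":[0,0,0],"jaw":0}]' 40
python3 - <<'E'
from h import *
from rig import telemetry
s=telemetry.sense(); M=tool(s); print(s["eef_pos"],np.arctan2(M[1,0],M[0,0]),s["force"],s["wrist_torque"],s["grip_width"])
c=snap("side","side4"); x,y=s["eef_pos"][:2];z=s["eef_pos"][2]-10.3
P=[(circ(x,y,z,11),(0,0,255)),(circ(x,y,z+4,11),(0,0,255)),(circ(446.2,132.2,32,6.5),(0,255,0)),([(x,y,z),(x,y,z-30)],(255,0,0))]
ov(c,165,225,235,295,8,"o4",P,1.5,10,.6)
E
```

```text
time_s: 7.02
eef_pos: [445.8, 132.5, 67.3]
ee_rot: [-0.451, 0.451, 0.545, -0.545]
force: [0.2, 0.0, -0.9]
grip_width: 0.192
[445.83862071 132.4674613   67.32515773] 1.7590126304269034 [ 0.15523911  0.00767748 -0.86067205] [ 0.01806246 -0.01679751 -0.0215105 ] 0.19161764990722552
```

View pics/o4.png

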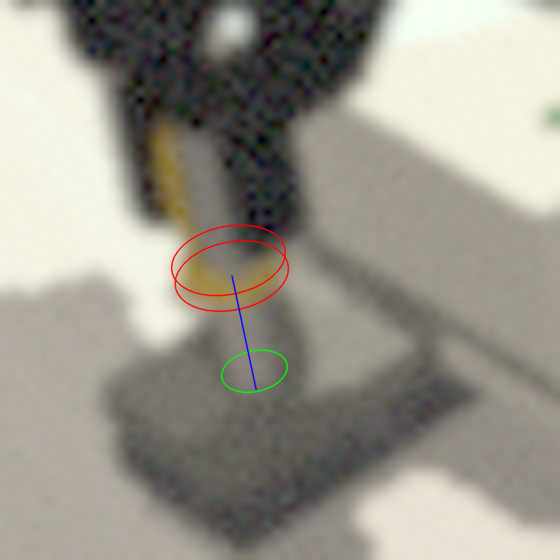

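```bash
python3 -m handwheel '[{"delta_pos":[0,0.1,0],"twist":[0,0,0],"jaw":0},{"delta_pos":[0,0.2,0],"twist":[0,0,0],"jaw":0},{"delta_pos":[0,0.3,0],"twist":[0,0,0],"jaw":0},{"delta_pos":[0,0.4,0],"twist":[0,0,0],"jaw":0},{"delta_pos":[0,0.5,0],"twist":[0,0,0],"jaw":0},{"delta_pos":[0,0.6,0],"twist":[0,0,0],"jaw":0},{"delta_pos":[0,0.7,0],"twist":[0,0,0],"jaw":0},{"delta_pos":[0,0.7,0],"twist":[0,0,0],"jaw":0},{"delta_pos":[0,0.7,0],"twist":[0,0,0],"jaw":0},{"delta_pos":[0,0.7,0],"twist":[0,0,0],"jaw":0}]' 40
python3 - <<'E'
from h import *
from rig import telemetry
s=telemetry.sense(); M=tool(s); print(s["eef_pos"],np.arctan2(M[1,0],M[0,0]),s["force"],s["wrist_torque"],s["grip_width"])
c=snap("side","side5"); x,y=s["eef_pos"][:2];z=s["eef_pos"][2]-10.3
P=[(circ(x,y,z,11),(0,0,255)),(circ(x,y,z+4,11),(0,0,255)),(circ(446.2,132.2,32,6.5),(0,255,0))]
ov(c,165,225,235,295,8,"o5",P,1.5,10,.6)
E
```

```text
time_s: 7.9
eef_pos: [445.8, 132.5, 60.3]
ee_rot: [-0.451, 0.451, 0.545, -0.545]
force: [-0.2, 0.4, -1.0]
grip_width: 0.192
[445.84553263 132.45400553  60.31529135] 1.7590199769510881 [-0.20914194  0.4134686  -0.96461241] [ 0.00129914  0.00071978 -0.0506211 ] 0.1921437725399926
```

View pics/o5.png

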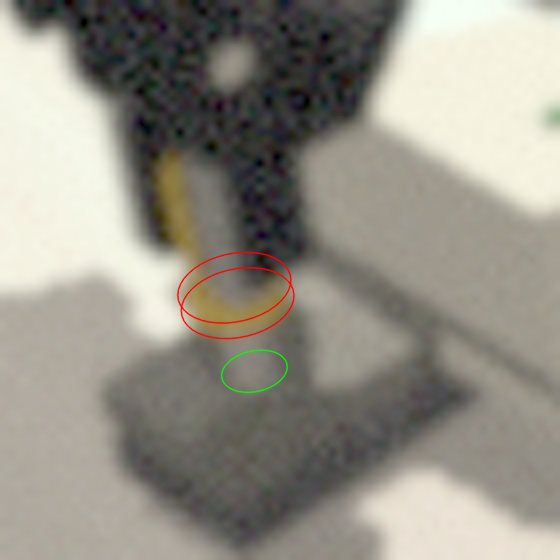

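```bash
python3 -m handwheel '[{"delta_pos":[0,0.15,0],"twist":[0,0,0],"jaw":0},{"delta_pos":[0,0.3,0],"twist":[0,0,0],"jaw":0},{"delta_pos":[0,0.45,0],"twist":[0,0,0],"jaw":0},{"delta_pos":[0,0.6,0],"twist":[0,0,0],"jaw":0},{"delta_pos":[0,0.75,0],"twist":[0,0,0],"jaw":0},{"delta_pos":[0,0.9,0],"twist":[0,0,0],"jaw":0},{"delta_pos":[0,1.05,0],"twist":[0,0,0],"jaw":0},{"delta_pos":[0,1.2,0],"twist":[0,0,0],"jaw":0},{"delta_pos":[0,1.2,0],"twist":[0,0,0],"jaw":0},{"delta_pos":[0,1.2,0],"twist":[0,0,0],"jaw":0}]' 40
python3 - <<'E'
from h import *
from rig import telemetry
s=telemetry.sense(); M=tool(s); print(s["eef_pos"],np.arctan2(M[1,0],M[0,0]),s["force"],s["wrist_torque"],s["grip_width"])
c=snap("side","side6"); x,y=s["eef_pos"][:2];z=s["eef_pos"][2]-10.3
P=[(circ(x,y,z,11),(0,0,255)),(circ(x,y,z+4,11),(0,0,255))]
ov(c,165,225,235,295,8,"o6",P,1.5,10,.6)
E
```

```text
time_s: 8.78
eef_pos: [445.8, 132.5, 48.2]
ee_rot: [0.451, -0.451, -0.545, 0.545]
force: [-0.6, 0.4, -0.7]
grip_width: 0.196
[445.77550115 132.46133336  48.23934879] 1.758969013599596 [-0.57857165  0.3840801  -0.66579147] [ 0.00678001 -0.00883194 -0.00182606] 0.1959083099126979
```

View pics/o6.png

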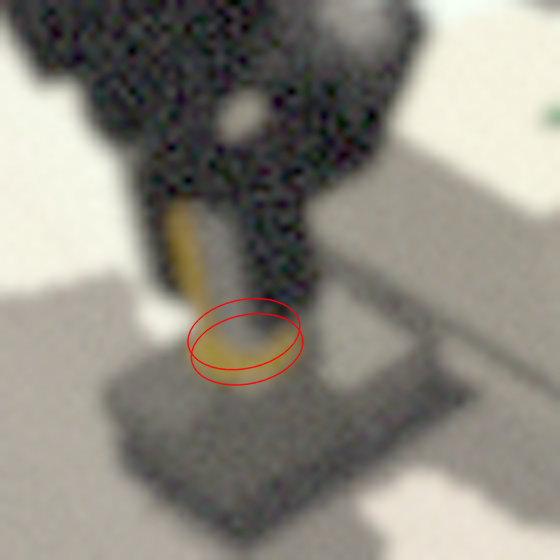

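```bash
python3 -m handwheel '[{"delta_pos":[0,0.1,0],"twist":[0,0,0],"jaw":0},{"delta_pos":[0,0.2,0],"twist":[0,0,0],"jaw":0},{"delta_pos":[0,0.3,0],"twist":[0,0,0],"jaw":0},{"delta_pos":[0,0.4,0],"twist":[0,0,0],"jaw":0},{"delta_pos":[0,0.45,0],"twist":[0,0,0],"jaw":0},{"delta_pos":[0,0.5,0],"twist":[0,0,0],"jaw":0},{"delta_pos":[0,0.55,0],"twist":[0,0,0],"jaw":0},{"delta_pos":[0,0.55,0],"twist":[0,0,0],"jaw":0},{"delta_pos":[0,0.55,0],"twist":[0,0,0],"jaw":0},{"delta_pos":[0,0.55,0],"twist":[0,0,0],"jaw":0}]' 40
python3 - <<'E'
from h import *
from rig import telemetry
s=telemetry.sense(); M=tool(s); print(s["eef_pos"],s["force"],s["wrist_torque"],s["grip_width"])
E
```

```text
time_s: 9.67
eef_pos: [445.8, 132.5, 42.9]
ee_rot: [-0.451, 0.451, 0.545, -0.545]
force: [-0.7, -0.3, 2.2]
grip_width: 0.197
[445.84844799 132.46858023  42.91607584] [-0.66488476 -0.27734897  2.20962397] [0.02326278 0.16289231 0.03816726] 0.19712855962285836
```

```bash
python3 -m handwheel '[{"delta_pos":[0,0.05,0],"twist":[0,0,0],"jaw":0},{"delta_pos":[0,0.05,0],"twist":[0,0,0],"jaw":0},{"delta_pos":[0,0.05,0],"twist":[0,0,0],"jaw":0.25},{"delta_pos":[0,0,0],"twist":[0,0,0],"jaw":0.35},{"delta_pos":[0,0,0],"twist":[0,0,0],"jaw":0.45},{"delta_pos":[0,0,0],"twist":[0,0,0],"jaw":0.45},{"delta_pos":[0,0,0],"twist":[0,0,0],"jaw":0.45},{"delta_pos":[0,-0.1,0],"twist":[0,0,0],"jaw":0.45},{"delta_pos":[0,-0.3,0],"twist":[0,0,0],"jaw":0.45},{"delta_pos":[0,-0.6,0],"twist":[0,0,0],"jaw":0.45}]'
python3 -m handwheel '[{"delta_pos":[0,-1,0],"twist":[0,0,0],"jaw":0.45},{"delta_pos":[0,-2,0],"twist":[0,0,0],"jaw":0.45},{"delta_pos":[0,-3.5,0],"twist":[0,0,0],"jaw":0.45},{"delta_pos":[0,-5,0],"twist":[0,0,0],"jaw":0.45},{"delta_pos":[0,-6.5,0],"twist":[0,0,0],"jaw":0.45},{"delta_pos":[0,-8,0],"twist":[0,0,0],"jaw":0.45},{"delta_pos":[-2,-9,0],"twist":[0,0,0],"jaw":0.45},{"delta_pos":[-5,-9.5,-0.5],"twist":[0,0,0],"jaw":0.45},{"delta_pos":[-8,-9.5,-1.5],"twist":[0,0,0],"jaw":0.45},{"delta_pos":[-11,-9.5,-2.5],"twist":[0,0,0],"jaw":0.45}]'
python3 - <<'E'
from h import *
from rig import telemetry
s=telemetry.sense(); M=tool(s); print(s["eef_pos"],s["force"],s["grip_width"])
c=snap("side","side7"); x,y,z=446,132.3,32
P=[(circ(x,y,z,11),(0,0,255)),(circ(x,y,z+34,9),(0,0,255))]
ov(c,165,200,265,295,6,"o7",P,1.2,10,.8)
c=snap("top","top7"); ov(c,180,205,300,355,4,"p7",P,1.2,10,.8)
E
```

```text
time_s: 10.5
eef_pos: [445.7, 132.5, 48.9]
ee_rot: [0.451, -0.451, -0.545, 0.545]
force: [-0.6, 0.2, -0.2]
grip_width: 0.444
time_s: 11.33
eef_pos: [491.6, 27.9, 145.6]
ee_rot: [-0.45, 0.451, 0.545, -0.545]
force: [0.4, 0.7, 0.5]
grip_width: 0.453
[491.56046457  27.89844518 145.56180649] [0.35818556 0.68522571 0.4769725 ] 0.4529467884304613
```

View pics/o7.png

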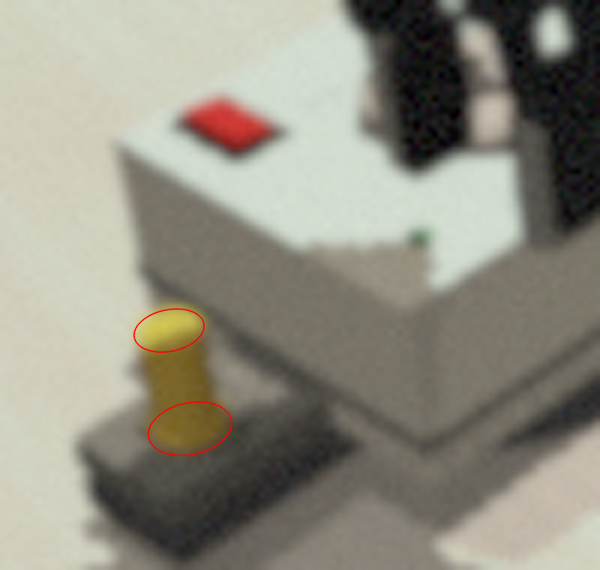

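View pics/p7.png

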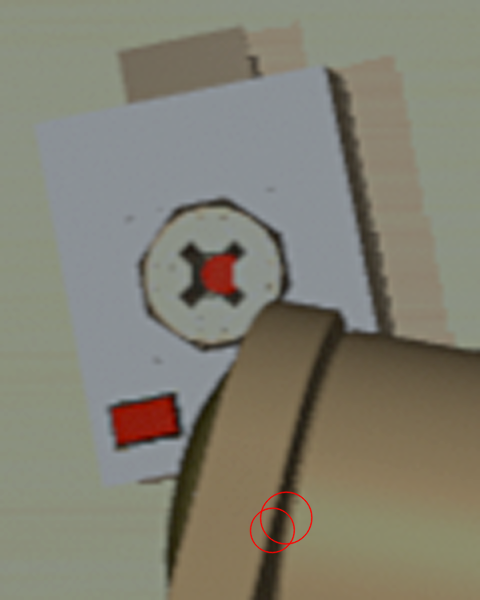

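Run:
```python
from h import *
from rig import telemetry
s=telemetry.sense(); s["eef_pos"]=np.array([491,29.2,143.8])
plan(s,(535.6,-106.8,140),.427+np.pi/2)
```

```text
delta cm [-14.187   0.406  -1.888] twist [ 0.002 -0.242 -0.002] alt [0.  2.9 0. ]
```

```bash
python3 -m handwheel '[{"delta_pos":[-2.5,0,-0.3],"twist":[0,-0.06,0],"jaw":0.55},{"delta_pos":[-5.5,0,-0.7],"twist":[0,-0.12,0],"jaw":0.55},{"delta_pos":[-8.5,0.2,-1.1],"twist":[0,-0.18,0],"jaw":0.55},{"delta_pos":[-11,0.4,-1.5],"twist":[0,-0.24,0],"jaw":0.55},{"delta_pos":[-13,0.4,-1.8],"twist":[0,-0.24,0],"jaw":0.55},{"delta_pos":[-14,0.4,-1.9],"twist":[0,-0.24,0],"jaw":0.55},{"delta_pos":[-14.2,0.4,-1.9],"twist":[0,-0.24,0],"jaw":0.55},{"delta_pos":[-14.2,0.4,-1.9],"twist":[0,-0.24,0],"jaw":0.55},{"delta_pos":[-14.2,0.4,-1.9],"twist":[0,-0.24,0],"jaw":0.55},{"delta_pos":[-14.2,0.4,-1.9],"twist":[0,-0.24,0],"jaw":0.55}]'
python3 - <<'E'
from h import *
from rig import telemetry
s=telemetry.sense(); M=tool(s); print(s["eef_pos"],np.arctan2(M[1,0],M[0,0]))
plan(s,(535.6,-106.8,46),.427+np.pi/2)
c=snap("side","side8"); 
def box(x,y,z,yaw):
    q=np.array([(18,8),(-18,8),(-18,-8),(18,-8),(18,8)]); R=np.array([[np.cos(yaw),-np.sin(yaw)],[np.sin(yaw),np.cos(yaw)]])
    return np.c_[q@R.T+[x,y],np.full(5,z)]
P=[(box(535.6,-106.8,79,.427),(255,0,0)),(circ(535.6,-106.8,41,20),(255,0,0)),(circ(446,132.3,32,11),(255,0,0)),(circ(446,132.3,66,9),(255,0,0))]
ov(c,160,220,400,390,3,"o8",P,1.2,10,.8)
c=snap("top","top8"); ov(c,200,220,440,390,3,"p8",P,1.2,10,.8)
E
```

```text
time_s: 12.27
eef_pos: [535.9, -105.7, 140.0]
ee_rot: [-0.382, 0.382, 0.595, -0.595]
force: [0.7, 0.3, -0.2]
grip_width: 0.551
[ 535.91614675 -105.65529489  140.03046561] 2.0001170664703944
delta cm [-0.093  9.403  0.076] twist [-0.     0.002  0.   ] alt [ 0.   -3.14  0.  ]
```

View pics/o8.png

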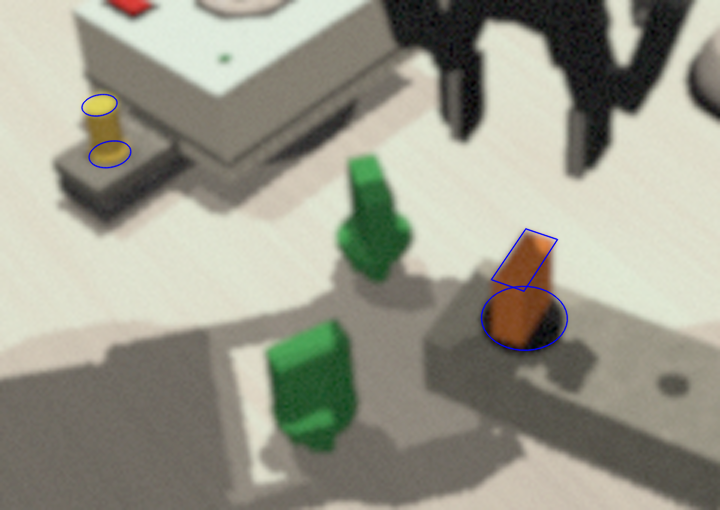

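View pics/p8.png

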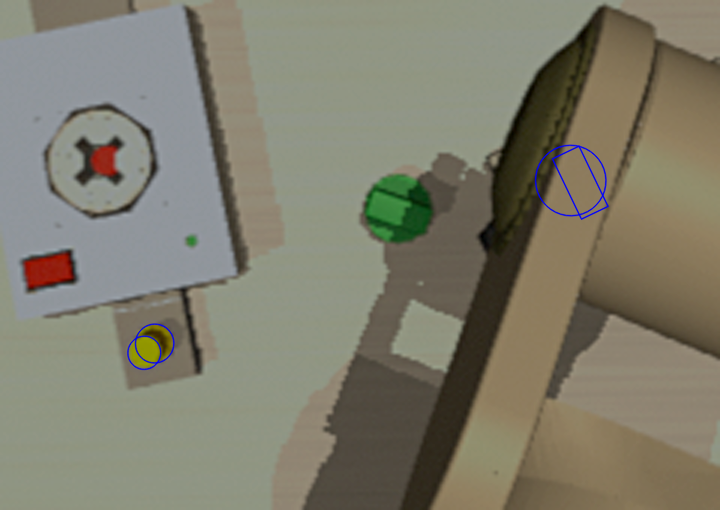

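```bash
python3 -m handwheel '[{"delta_pos":[-0.09,2,0.07],"twist":[0,0,0],"jaw":0.55},{"delta_pos":[-0.09,4,0.07],"twist":[0,0,0],"jaw":0.55},{"delta_pos":[-0.09,6,0.07],"twist":[0,0,0],"jaw":0.55},{"delta_pos":[-0.09,7.8,0.07],"twist":[0,0,0],"jaw":0.55},{"delta_pos":[-0.09,9,0.07],"twist":[0,0,0],"jaw":0.55},{"delta_pos":[-0.09,9.4,0.07],"twist":[0,0,0],"jaw":0.55},{"delta_pos":[-0.09,9.4,0.07],"twist":[0,0,0],"jaw":0.55},{"delta_pos":[-0.09,9.4,0.07],"twist":[0,0,0],"jaw":0.3},{"delta_pos":[-0.09,9.4,0.07],"twist":[0,0,0],"jaw":0.1},{"delta_pos":[-0.09,9.4,0.07],"twist":[0,0,0],"jaw":0}]' 40
python3 -m handwheel '[{"delta_pos":[0,0,0],"twist":[0,0,0],"jaw":0},{"delta_pos":[0,0,0],"twist":[0,0,0],"jaw":0},{"delta_pos":[0,0,0],"twist":[0,0,0],"jaw":0},{"delta_pos":[0,0,0],"twist":[0,0,0],"jaw":0},{"delta_pos":[0,0,0],"twist":[0,0,0],"jaw":0},{"delta_pos":[0,-0.5,0],"twist":[0,0,0],"jaw":0},{"delta_pos":[0,-1.5,0],"twist":[0,0,0],"jaw":0},{"delta_pos":[0,-3.5,0],"twist":[0,0,0],"jaw":0},{"delta_pos":[0,-5.5,0],"twist":[0,0,0],"jaw":0},{"delta_pos":[0,-7.5,0],"twist":[0,0,0],"jaw":0}]' 80
python3 -m handwheel '[{"delta_pos":[0,-2,0],"twist":[0,0,0],"jaw":0},{"delta_pos":[0,-3,0],"twist":[0,0,0],"jaw":0},{"delta_pos":[0,-3.5,0],"twist":[0,0,0],"jaw":0},{"delta_pos":[0,-3.5,0],"twist":[0,0,0],"jaw":0},{"delta_pos":[0,-3.5,0],"twist":[0,0,0],"jaw":0},{"delta_pos":[0,-3.5,0],"twist":[0,0,0],"jaw":0},{"delta_pos":[0,-3.5,0],"twist":[0,0,0],"jaw":0},{"delta_pos":[0,-3.5,0],"twist":[0,0,0],"jaw":0},{"delta_pos":[0,-3.5,0],"twist":[0,0,0],"jaw":0},{"delta_pos":[0,-3.5,0],"twist":[0,0,0],"jaw":0}]' 80
python3 - <<'E'
from h import *
from rig import telemetry
s=telemetry.sense(); M=tool(s); a=np.arctan2(M[1,0],M[0,0]); print(s["eef_pos"],a,s["force"],s["grip_width"])
plan(s,(551.2,152.2,155),.765+np.pi/2)
def box(x,y,z,yaw):
    q=np.array([(18,8),(-18,8),(-18,-8),(18,-8),(18,8)]); R=np.array([[np.cos(yaw),-np.sin(yaw)],[np.sin(yaw),np.cos(yaw)]])
    return np.c_[q@R.T+[x,y],np.full(5,z)]
x,y,z=s["eef_pos"];z-=10
P=[(box(x,y,z+5,a-np.pi/2),(255,0,0)),(circ(x,y,z,20),(255,0,0)),([(x,y,z),(x,y,z-26)],(255,0,0))]
c=snap("side","side9"); ov(c,270,160,410,290,5,"o9",P,1.2,10,.8)
E
```

```text
time_s: 13.2
eef_pos: [536.4, -108.1, 46.9]
ee_rot: [-0.382, 0.383, 0.595, -0.595]
force: [0.4, 0.7, 2.0]
grip_width: 0.182
time_s: 14.03
eef_pos: [535.8, -107.9, 122.4]
ee_rot: [0.382, -0.382, -0.595, 0.595]
force: [-0.3, -0.6, -0.7]
grip_width: 0.181
time_s: 14.87
eef_pos: [535.8, -107.9, 155.5]
ee_rot: [0.383, -0.382, -0.595, 0.595]
force: [-0.1, -0.1, -1.2]
grip_width: 0.175
[ 535.84848194 -107.92169638  155.53865609] 1.9989675178217592 [-0.05266265 -0.13596351 -1.19499547] 0.1750063380175594
delta cm [ 23.027   0.059 -12.197] twist [-0.    -0.337  0.   ] alt [-0.   2.8 -0. ]
```

View pics/o9.png

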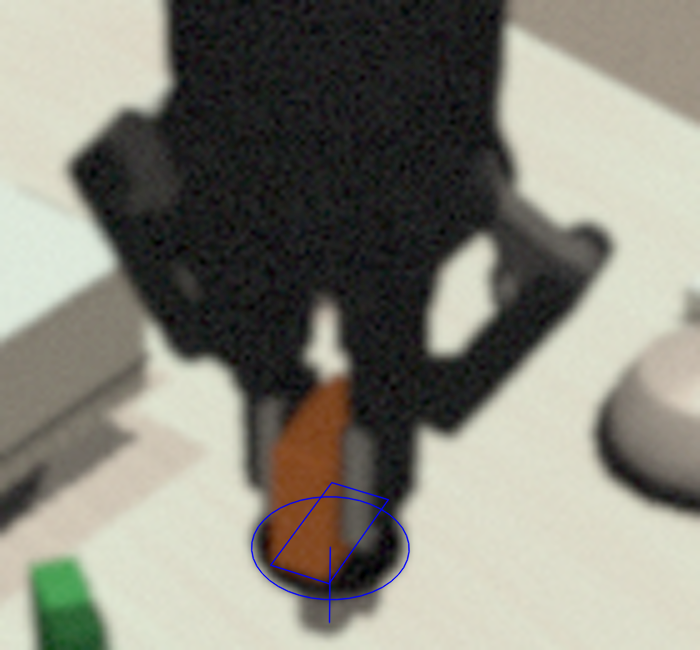

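```bash
python3 -m handwheel '[{"delta_pos":[1.5,0,-0.8],"twist":[0,-0.04,0],"jaw":0},{"delta_pos":[5,0,-2.6],"twist":[0,-0.08,0],"jaw":0},{"delta_pos":[8.5,0,-4.5],"twist":[0,-0.13,0],"jaw":0},{"delta_pos":[12,0,-6.4],"twist":[0,-0.18,0],"jaw":0},{"delta_pos":[15.5,0,-8.2],"twist":[0,-0.23,0],"jaw":0},{"delta_pos":[19,0,-10],"twist":[0,-0.28,0],"jaw":0},{"delta_pos":[21.5,0,-11.4],"twist":[0,-0.32,0],"jaw":0},{"delta_pos":[22.7,0,-12],"twist":[0,-0.337,0],"jaw":0},{"delta_pos":[23,0,-12.2],"twist":[0,-0.337,0],"jaw":0},{"delta_pos":[23,0,-12.2],"twist":[0,-0.337,0],"jaw":0}]' 80
python3 -m handwheel '[{"delta_pos":[0,0,0],"twist":[0,0,0],"jaw":0},{"delta_pos":[0,0.3,0],"twist":[0,0,0],"jaw":0},{"delta_pos":[0,0.9,0],"twist":[0,0,0],"jaw":0},{"delta_pos":[0,1.5,0],"twist":[0,0,0],"jaw":0},{"delta_pos":[0,1.9,0],"twist":[0,0,0],"jaw":0},{"delta_pos":[0,2,0],"twist":[0,0,0],"jaw":0},{"delta_pos":[0,2,0],"twist":[0,0,0],"jaw":0},{"delta_pos":[0,2,0],"twist":[0,0,0],"jaw":0},{"delta_pos":[0,2,0],"twist":[0,0,0],"jaw":0},{"delta_pos":[0,2,0],"twist":[0,0,0],"jaw":0}]' 80
cat >> h.py <<'E'
def keypoly(x,y,z,yaw):
    cs,sn=np.cos(yaw),np.sin(yaw); R=np.array([[cs,-sn],[sn,cs]])
    box=np.array([(18,8),(-18,8),(-18,-8),(18,-8),(18,8)])@R.T+[x,y]
    a=2.5;r=14;b=7.0
    cr=np.array([(r,-a),(r,a),(b,a),(a,b),(a,r),(-a,r),(-a,b),(-b,a),(-r,a),(-r,-a),(-b,-a),(-a,-b),(-a,-r),(a,-r),(a,-b),(b,-a),(r,-a)])@R.T+[x,y]
    f=lambda q,h:np.c_[q,np.full(len(q),h)]
    return [(circ(x,y,z,20),(0,0,255)),(circ(x,y,z-26,5),(0,0,255)),(f(cr,z-18),(0,0,255)),(f(box,z+5),(0,0,255))]
def sockpoly(x,y,yaw,z=86):
    cs,sn=np.cos(yaw),np.sin(yaw); R=np.array([[cs,-sn],[sn,cs]]); a=3.75;r=16;b=8.18
    cr=np.array([(r,-a),(r,a),(b,a),(a,b),(a,r),(-a,r),(-a,b),(-b,a),(-r,a),(-r,-a),(-b,-a),(-a,-b),(-a,-r),(a,-r),(a,-b),(b,-a),(r,-a)])@R.T+[x,y]
    return [(np.c_[cr,np.full(len(cr),z)],(255,0,0)),(circ(x,y,z,28),(255,0,0))]
E
python3 - <<'E'
from h import *
from rig import telemetry
s=telemetry.sense(); M=tool(s); a=np.arctan2(M[1,0],M[0,0]); print(s["eef_pos"],a-np.pi/2,s["force"],s["grip_width"])
plan(s,(551.1,152.0,120),.765+np.pi/2)
x,y,z=s["eef_pos"];z-=10.5
P=keypoly(x,y,z,a-np.pi/2)+sockpoly(551.1,152,.765)
c=snap("side","side10"); ov(c,200,155,290,235,8,"o10",P,1.2,10,.8)
t=load("top8"); ov(t,205,245,265,300,8,"p10",sockpoly(551.1,152,.765),1.2,10,.8)
E
```

```text
time_s: 15.75
eef_pos: [551.4, 152.0, 155.6]
ee_rot: [0.277, -0.277, -0.65, 0.651]
force: [0.3, -0.6, -1.2]
grip_width: 0.175
time_s: 16.58
eef_pos: [551.5, 152.0, 136.0]
ee_rot: [-0.277, 0.277, 0.651, -0.65]
force: [-0.4, 0.2, -1.6]
grip_width: 0.175
[551.49403499 151.96349645 136.04085174] 0.7652568624746983 [-0.41157168  0.15024969 -1.61877168] 0.17539274150455028
delta cm [0.03  1.604 0.026] twist [ 0.  0. -0.] alt [-0.   -3.14 -0.  ]
```

View pics/o10.png

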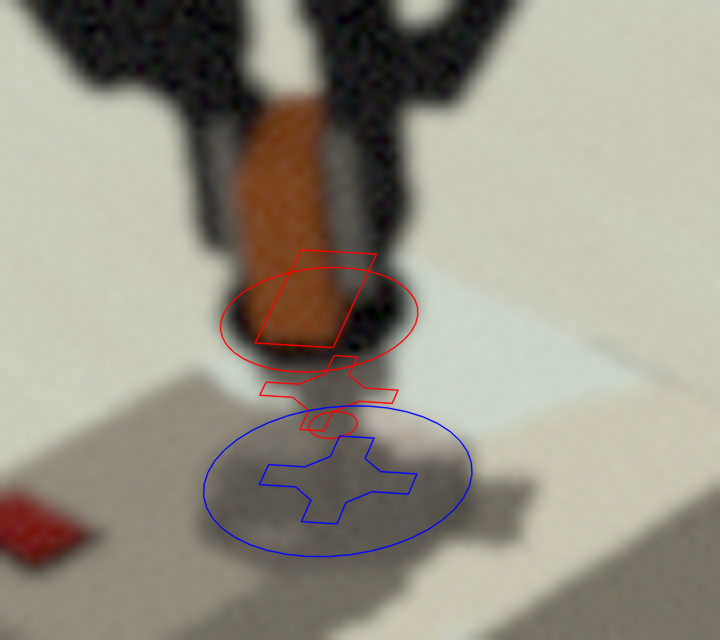

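View pics/p10.png

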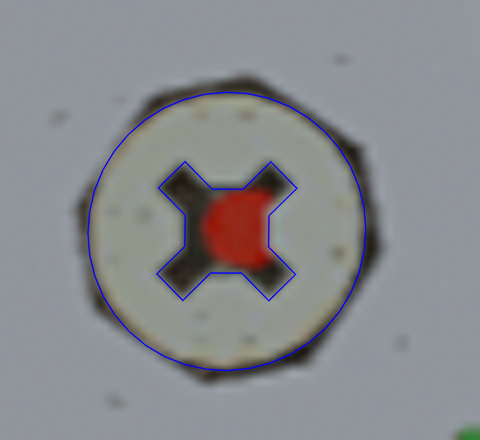

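```bash
python3 -m handwheel '[{"delta_pos":[0.02,0.4,0.02],"twist":[0,0,0],"jaw":0},{"delta_pos":[0.02,0.8,0.02],"twist":[0,0,0],"jaw":0},{"delta_pos":[0.02,1.1,0.02],"twist":[0,0,0],"jaw":0},{"delta_pos":[0.02,1.3,0.02],"twist":[0,0,0],"jaw":0},{"delta_pos":[0.02,1.45,0.02],"twist":[0,0,0],"jaw":0},{"delta_pos":[0.02,1.6,0.02],"twist":[0,0,0],"jaw":0},{"delta_pos":[0.02,1.75,0.02],"twist":[0,0,0],"jaw":0},{"delta_pos":[0.02,1.85,0.02],"twist":[0,0,0],"jaw":0},{"delta_pos":[0.02,1.85,0.02],"twist":[0,0,0],"jaw":0},{"delta_pos":[0.02,1.85,0.02],"twist":[0,0,0],"jaw":0}]' 80
python3 - <<'E'
from rig import telemetry
s=telemetry.sense();print(s["eef_pos"],s["force"],s["wrist_torque"])
E
```

```text
time_s: 17.47
eef_pos: [551.1, 151.9, 117.3]
ee_rot: [-0.277, 0.277, 0.651, -0.651]
force: [-1.4, -0.5, -1.4]
grip_width: 0.175
[551.12260727 151.93571449 117.33073612] [-1.41416268 -0.52266121 -1.39932106] [ 0.00634706 -0.01869305  0.00046982]
```

```bash
python3 -m handwheel '[{"delta_pos":[0,0.1,0],"twist":[0,0,0],"jaw":0},{"delta_pos":[0,0.2,0],"twist":[0,0,0],"jaw":0},{"delta_pos":[0,0.3,0],"twist":[0,0,0],"jaw":0},{"delta_pos":[0,0.4,0],"twist":[0,0,0],"jaw":0},{"delta_pos":[0,0.5,0],"twist":[0,0,0],"jaw":0},{"delta_pos":[0,0.6,0],"twist":[0,0,0],"jaw":0},{"delta_pos":[0,0.65,0],"twist":[0,0,0],"jaw":0},{"delta_pos":[0,0.65,0],"twist":[0,0,0],"jaw":0},{"delta_pos":[0,0.65,0],"twist":[0,0,0],"jaw":0},{"delta_pos":[0,0.65,0],"twist":[0,0,0],"jaw":0}]' 80
python3 - <<'E'
from rig import telemetry
s=telemetry.sense();print(s["eef_pos"],s["force"],s["wrist_torque"])
E
```

```text
time_s: 18.3
eef_pos: [551.1, 151.9, 110.8]
ee_rot: [-0.277, 0.277, 0.651, -0.65]
force: [0.4, -0.3, -0.4]
grip_width: 0.178
[551.14678575 151.93255967 110.83924569] [ 0.42474025 -0.30314074 -0.41714783] [ 0.00199898 -0.01325998  0.03961795]
```

Force is near zero and the splines are about 4 mm into the notches. I keep going down: the plunger should be met near TCP 102.5, and home is near 96.5.

```bash
python3 -m handwheel '[{"delta_pos":[0,0.1,0],"twist":[0,0,0],"jaw":0},{"delta_pos":[0,0.25,0],"twist":[0,0,0],"jaw":0},{"delta_pos":[0,0.4,0],"twist":[0,0,0],"jaw":0},{"delta_pos":[0,0.55,0],"twist":[0,0,0],"jaw":0},{"delta_pos":[0,0.7,0],"twist":[0,0,0],"jaw":0},{"delta_pos":[0,0.85,0],"twist":[0,0,0],"jaw":0},{"delta_pos":[0,1,0],"twist":[0,0,0],"jaw":0},{"delta_pos":[0,1,0],"twist":[0,0,0],"jaw":0},{"delta_pos":[0,1,0],"twist":[0,0,0],"jaw":0},{"delta_pos":[0,1,0],"twist":[0,0,0],"jaw":0}]' 80
python3 - <<'E'
from rig import telemetry
s=telemetry.sense();print(s["eef_pos"],s["force"],s["wrist_torque"])
E
```

```text
time_s: 19.13
eef_pos: [551.2, 152.0, 101.1]
ee_rot: [-0.277, 0.277, 0.651, -0.65]
force: [-1.9, -0.4, 4.8]
grip_width: 0.173
[551.15491075 151.98347569 101.1423611 ] [-1.85704809 -0.41377827  4.75210191] [-0.04297328  0.37782402  0.03968396]
```

```bash
python3 -m handwheel '[{"delta_pos":[0,0.08,0],"twist":[0,0,0],"jaw":0},{"delta_pos":[0,0.16,0],"twist":[0,0,0],"jaw":0},{"delta_pos":[0,0.24,0],"twist":[0,0,0],"jaw":0},{"delta_pos":[0,0.32,0],"twist":[0,0,0],"jaw":0},{"delta_pos":[0,0.4,0],"twist":[0,0,0],"jaw":0},{"delta_pos":[0,0.46,0],"twist":[0,0,0],"jaw":0},{"delta_pos":[0,0.5,0],"twist":[0,0,0],"jaw":0},{"delta_pos":[0,0.5,0],"twist":[0,0,0],"jaw":0},{"delta_pos":[0,0.5,0],"twist":[0,0,0],"jaw":0},{"delta_pos":[0,0.5,0],"twist":[0,0,0],"jaw":0}]' 80
python3 - <<'E'
from rig import telemetry
s=telemetry.sense();print(s["eef_pos"],s["force"],s["wrist_torque"])
E
```

```text
time_s: 19.97
eef_pos: [551.2, 152.0, 96.9]
ee_rot: [-0.277, 0.277, 0.651, -0.65]
force: [-6.1, -1.0, 13.0]
grip_width: 0.175
[551.22370015 151.99169278  96.92858975] [-6.13602577 -0.95400596 12.95125835] [-0.06435577  1.04982063  0.0369566 ]
```

```bash
python3 -m handwheel '[{"delta_pos":[0.01,0.02,0.01],"twist":[0,0,0],"jaw":0},{"delta_pos":[0.02,0.04,0.02],"twist":[0,0,0],"jaw":0},{"delta_pos":[0.03,0.06,0.03],"twist":[0,0,0],"jaw":0},{"delta_pos":[0.03,0.08,0.03],"twist":[0,0,0],"jaw":0},{"delta_pos":[0.03,0.1,0.03],"twist":[0,0,0],"jaw":0},{"delta_pos":[0.03,0.1,0.03],"twist":[0,0,0],"jaw":0},{"delta_pos":[0.03,0.1,0.03],"twist":[0,0,0],"jaw":0},{"delta_pos":[0.03,0.1,0.03],"twist":[0,0,0],"jaw":0},{"delta_pos":[0.03,0.1,0.03],"twist":[0,0,0],"jaw":0},{"delta_pos":[0.03,0.1,0.03],"twist":[0,0,0],"jaw":0}]' 80
python3 - <<'E'
from h import *
from rig import telemetry
s=telemetry.sense();print(s["eef_pos"],s["force"],s["wrist_torque"])
M=tool(s); a=np.arctan2(M[1,0],M[0,0]); print(a-np.pi/2)
c=snap("side","side11"); ov(c,200,155,290,235,8,"o11",[(circ(551.2,152,86,20),(0,0,255)),(circ(551.2,152,86,28),(255,0,0))],1.3,10,.6)
E
```

```text
time_s: 20.8
eef_pos: [551.2, 152.0, 96.9]
ee_rot: [-0.276, 0.278, 0.651, -0.65]
force: [-6.0, -1.6, 19.1]
grip_width: 0.17
[551.23123639 151.96586938  96.8593995 ] [-5.98439573 -1.55882579 19.10899017] [-0.14061914  1.27861883 -0.03152788]
0.765317078225134
```

View pics/o11.png

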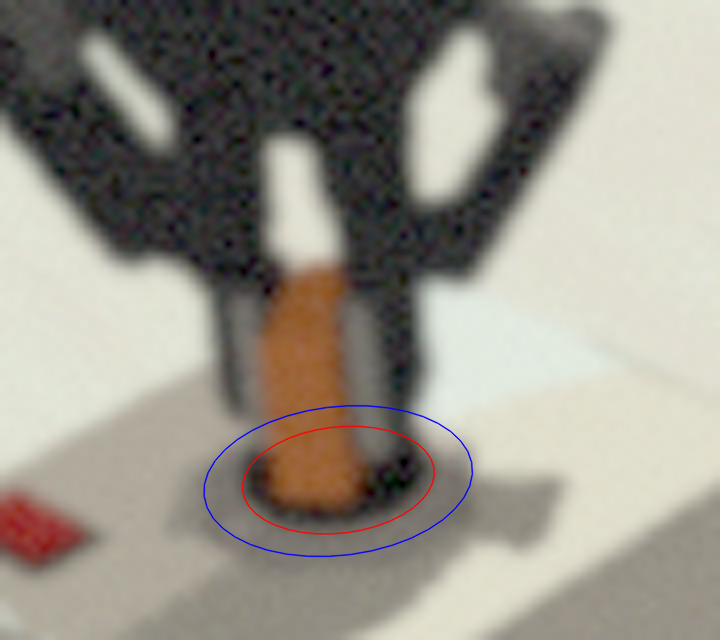

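Run:
```python
from h import *
c=load("side0"); ov(c,200,155,290,235,4,"a",sockpoly(552,154,.765),1.2,10,.8)
d=load("side11"); ov(d,200,155,290,235,4,"b",[(circ(552,154,86,20),(0,0,255)),(circ(552,154,86,28),(255,0,0))],1.3,10,.6)
ov(d,160,200,250,280,4,"e",[(circ(446,132.3,32,11),(0,0,255)),(circ(446,132.3,66,9),(0,0,255))],1.3,10,.6)
t=snap("top","top12"); t0=load("top0")
cv2.imwrite("pics/f1.png",np.hstack([cv2.imread(f"pics/{k}.png") for k in "ab"]))
x=np.hstack([t["frame"][:,:,::-1][40:360,180:520],t0["frame"][:,:,::-1][40:360,180:520]]); cv2.imwrite("pics/f2.png",x)
```

```text
(no output)
```

View pics/f1.png

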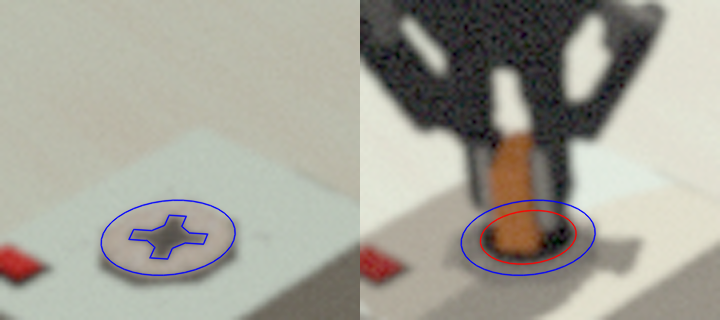

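View pics/f2.png

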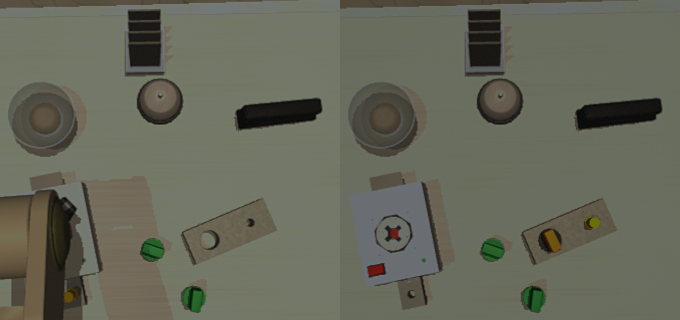

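View pics/e.png

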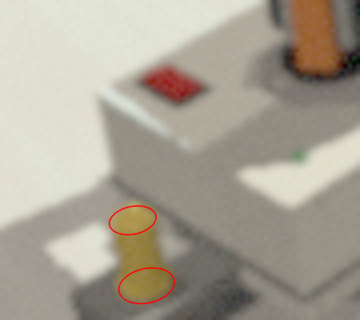

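In f1 the collar lies flat on the drum, at (528,237). In e.png the pin is seated at (140,255), and f2 shows the bell, stapler and bowl unmoved. I'm handing the job in.

Run:
```python
from rig import telemetry, ctrl
s=telemetry.sense();print(s["time_s"],s["eef_pos"],s["force"],s["grip_width"])
print(ctrl.finish_job())
```

```text
20.9 [551.23116418 151.96119175  96.85785605] [-6.67595639 -1.64726961 18.52426412] 0.1748340815524583
the job is handed in; nothing more can be done
None
```

I handed the job in at 20.9 s, and every check pointed to success; the hand-in itself reports no verdict.

- **Pin:** I dropped it through both lugs until the flange met the encoder's lug (first contact force at TCP z 42.9 mm). I then let go and backed off. Views from both cameras showed it fully seated.
- **Key:** I took the orange key from the rest and turned it about 0.34 rad to line up with the notches. It slid in with no resistance until it met the plunger's spring. It came to a hard stop at TCP z 96.9 mm, which matches the height where the collar should sit on the drum.
- **Final state:** I finished gripping the key at 80 N and pressing down with about 19–20 N, against the spring's 10 N.
- **Bystanders:** The bell, stapler and bowl look unmoved when the first and last top images are compared.

**Disagreements:**
- The side camera placed things about 2 mm off from the top camera. I went by the top camera and the contact forces.
- A sideways force of about 6 N stayed on the key at the end. It is well within the limits, but shifting the tool about 0.4 mm did not reduce it.

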